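# Lock a block in the fixture with its pull-out knob

### The job

Pull the fixture's red knob all the way out until it snaps over and stays, then move the aluminium block from the black cradle into the fixture's nest, flat on its floor with the block's low step towards the knob. Then push the knob fully home so that its steel tongue locks over the step, and let go. The cradle only lets you take the block by its ends and the nest only leaves room at its sides, so put it down on the bench in between to change your grip; do not disturb the oil bottle, the plug gauge or the screwdriver.

Things in the scene. Friction and masses are not known exactly. Their poses are not given: they have to be found in the camera images.
- fixture: Fixed fixture: dark steel base 118 x 90 x 10 mm, a blue housing, a blue back stop and the nest between. Origin on the bench under the nest's centre; x points from knob to back stop, z up. Housing: x -61 to -31 mm, y +-27, top at z 56; back stop: x 31 to 41, y +-27, top at z 50; a brass bush sticks out of the housing to x -69; base: x -72 to 46, y +-45.
- nest (a point): Centre of the nest's floor, 10 mm above the bench, axes as the fixture's. Nest 62 mm long in x (between housing and back stop, both higher than the block), 42 mm wide in y between two low steel ridges (8 mm above the floor, 6 mm thick). Above the ridges its +-y sides are open: put the block in from above, held by its long sides, fingertips over 8 mm above the floor.
- knob (a joint): Slide of the red knob in m: 0 = home (tongue over the nest), 0.030 = fully out, towards the fixture's -x, tongue clear of the nest. A spring detent holds it at both ends and snaps it over at mid-travel; it takes about 6 N.
- knob_grip (a point): Centre of the red round knob, 26 mm in diameter and 26 mm long along the fixture's x, 39 mm above the bench; moves with it. At home it is at x -87 mm of the fixture, 13 mm clear of the housing. Pinch it from above across the fixture's y. Its steel tongue, 16 mm wide, 8 mm thick, underside 35 mm above the bench, reaches x -15 mm at home; out, it is hidden in the housing.
- cradle: Fixed black plastic cradle for the block: base 76 x 86 x 6 mm, two upright cheeks at y +-21 to +-31 mm, 50 mm long in x, up to z 43 mm. Origin on the bench under its centre, x along the channel between the cheeks (open at both ends).
- block: Loose stepped aluminium block, 0.19 kg, 56 mm long (x) x 36 mm wide (y) x 36 mm high. Origin at the centre of its underside, z up. Its -x end is a low step: from x -28 to -8 mm it is only 22 mm high, from x -8 to 28 mm 36 mm high with two round brass port plugs on top. It starts in the cradle, its underside 6 mm above the bench, its long sides 3 mm from the cheeks.
- step (a point): Middle of the top face of the block's low step: x -18 mm, z 22 mm in the block's frame, axes as the block's.
- oil_bottle: Bystander: white oil bottle with a red cap and spout, 53 mm wide, 172 mm high, standing; origin at the centre of its underside.
- plug_gauge: Bystander: black cylindrical plug gauge, 28 mm in diameter, 100 mm high, standing; origin at the centre of its underside.
- screwdriver: Bystander: screwdriver with a yellow handle, 206 x 32 x 28 mm, lying along its y axis; origin under its middle.
There are look-alikes about, which are no part of the job. Of the things that look like the block, the middle-sized one is meant. Leave any pink look-alike of the fixture alone.

How it is judged (in metres and radians):
On the way, in this order (a step that is already met when the one before it is completed fails the run):
1. the knob is pulled out and stays out (more than 26 mm of its 30 mm) (value of joint knob above 0.026 m), for 0.3 s.
2. the block has been put down flat on the bench and let go, to change the grip (height (world z) of block below 0.003 m and angle between block's own z axis and vertical below 0.1 rad and contact force between the fingers and block below 0.2 N), for 0.1 s.
3. with the knob still out, the block sits flat in the nest, its low step towards the knob (horizontal distance between block and nest below 0.006 m and z of block in the frame of nest below 0.003 m and angle between block's own z axis and vertical below 0.08 rad and angle between the x axis of block and the x axis of fixture, either way round below 0.2 rad and x of step in the frame of nest below -0.01 m and value of joint knob above 0.024 m), for 0.2 s.
At the end, for the whole second after the job is handed in: The knob is home (within 3 mm of its 30 mm travel), the block sits still in the nest: within 6 mm of its centre, flat on its floor within 3 mm, tilted less than 5 degrees and square within 11 degrees, its low step under the tongue (horizontal distance between block and nest below 0.006 m and z of block in the frame of nest below 0.003 m and angle between block's own z axis and vertical below 0.08 rad and angle between the x axis of block and the x axis of fixture, either way round below 0.2 rad and x of step in the frame of nest below -0.01 m and value of joint knob below 0.003 m and linear speed of block below 0.02 m/s); the robot touches nothing.
It fails at once if the oil bottle is shoved (more than 30 mm) or knocked over (distance of oil_bottle from where it was at the start of the episode above 0.03 m or angle between oil_bottle's own z axis and vertical above 0.5 rad).
It fails at once if the plug gauge is shoved (more than 30 mm) or knocked over (distance of plug_gauge from where it was at the start of the episode above 0.03 m or angle between plug_gauge's own z axis and vertical above 0.5 rad).
It fails at once if the screwdriver is shoved (more than 30 mm) (distance of screwdriver from where it was at the start of the episode above 0.03 m).
It also fails if it takes over 72 s, if anything falls off the work surface, if the arm or the gripper's body presses on something with over 40 N, if the wrist force passes 120 N, or if a joint passes its speed limit or range.

### The arm

A 7-joint arm with a two-finger parallel gripper is mounted at the origin on a cart in front of the work surface, level with it; the furniture and walls round the work are solid. World frame = base frame: x ahead of the robot, y to its left, z up, the work surface at z = 0. Lengths are in mm, angles in degrees, forces in N, time in s.
With the tool pointing down it reaches from about 400 to 850 mm from the base axis. Payload 4.4 kg.
Tool frame: the origin (TCP) lies at the very end of the fingers, on their centre line; the grasp point (between the pads) lies env.hold_point_z behind it (env.hold_point_z is the distance from the TCP to the grasp point, in mm); z points along the fingers, y is the line along which they close (so a half turn about z gives the same grasp; the last joint's range is limited). The gripper opens to 94 mm and grips with 3 to 60 N. Pads are 16 mm wide; open, the fingers measure 119 mm over their backs; the gripper's body (75 mm by 177 mm) begins 78 mm behind the grasp point.
Start: joints at [-76.593, 36.005, 2.206, 86.941, -1.547, 57.084, -1.146], TCP at [191.939, 621.029, 205.478] pointing down, gripper open.
Joint ranges: [-175.42, 175.42], [-21.48, 121.26], [-71.46, 75.88], [10.55, 141.38], [-63.04, 243.04], [13.31, 113.54], [-168.57, 168.57]. Speed limits (degrees/s): [147.25, 147.25, 180, 180, 180, 180, 180].

### API

Orientations are given as [roll, pitch, yaw] about the fixed x, y, z axes, in that order (R = Rz(yaw) Ry(pitch) Rx(roll)).
In Python, from station import env gives the robot as it stands.
- The arm moves only by the tool send_rows, never from a script. Its argument "steps" is a list that holds one entry, the list of rows, each a list of 7 numbers: the shift along the tool's x, y, z in cm, then the turn, a rotation vector about the tool's x, y, z in degrees, then the opening, from 0 (shut) to 1 (fully open). A call has exactly 10 rows; each row is the pose to reach, as a shift and turn from the pose commanded when the call began, along the tool's axes at that moment; what a row does not reach only later rows make up. A row lasts 1/8 s, in which the tool goes at most 62.5 mm and 10.7 degrees, less where a joint would pass 70% of its speed; a pose out of reach is approached as far as the arm can. A call with a gripper value outside its range is refused whole. The fingers move at their own pace and stop on an object; the grip force is fixed at half the most. Time passes only in rows, so rows that repeat a pose let the fingers close, or fill a call up. It gives the time, the measured TCP pose, the force, the opening and the grip force at its end, in the units of the state.
- env.read_state(): the state, without advancing time (a new reading comes with each control period).
- env.get_image(name): name is "scene" or "top"; returns the picture (400x640x3 uint8, red, green, blue); there is no depth.
- env.camera_model(name): a dict with "camera_matrix" (3x3 intrinsics, pixels), "k1" (the pictures are not rectified: a ray, as slopes to the right and down, at radius r is drawn at 1 + k1 r^2 times it, then the intrinsics apply), "R" (3x3) and "t" (3): a world point X has camera coordinates R X + t. Camera axes: x right, y down, z forward; pixel columns grow to the right and rows downward; lengths in mm; the calibration is good to about 2 mm. A picture is of the moment at which its call begins. camera_model takes no time and is no camera call.
- env.finish_job(): hands the job in; it is judged then, once.
The state is a dict: "time_s": time; "joint_positions": joint angles; "dq": joint speeds; "joint_torque": joint torques, N m; "tcp_pos": TCP position; "orientation": TCP orientation; "ft_force": force on the tool from outside, world axes, zero at the start; "wrist_torque": the same for the moment, N m; "grip_width": finger opening in mm; "grasp_force": force on a finger pad.
Only numpy, scipy, OpenCV 4.12 (cv2) and the standard library are available. Lean on these libraries where they do the work, as an engineer would, in place of code of your own. Each camera call takes 0.05 s, during which the arm holds its last target. There are 200 camera calls.

## Working session

There is one attempt and no reset: what is moved stays moved. The work goes in short steps, Python scripts to look and compute and a tool call to move; the robot and the scene stay as the last step left them, time stands still between calls to the robot, and variables do not carry over. Pictures are saved under pics/ and viewed, at most 10 in all, crops included, and the job is handed in when it is done.

Besides the shell and the picture viewer there is one more tool, called after "Call:" as a command line: name --argument value ..., lists and objects as JSON in quotes. send_rows: Moves the arm, as the interface text tells. Its arguments: {"type":"object","properties":{"steps":{"type":"array","items":{"type":"array","items":{"type":"array","items":{"type":"number"}}}}},"required":["steps"]}

```bash
mkdir -p pics; python3 - <<'E'
from station import env
import cv2
for n in("scene","top"):
    cv2.imwrite(f"pics/{n}0.png",env.get_image(n)[:,:,::-1])
    m=env.camera_model(n);print(n,m)
print(env.hold_point_z,env.read_state())
E
```

```text
scene {'camera_matrix': array([[439.27976977,   0.        , 316.67881342],
       [  0.        , 439.27976977, 208.34530158],
       [  0.        ,   0.        ,   1.        ]]), 'k1': -0.09667053273505026, 'R': array([[ 0.7670013 , -0.64151851,  0.01276726],
       [-0.39543699, -0.48826825, -0.77796125],
       [ 0.50531039,  0.59164864, -0.62818253]]), 't': array([-430.82039357,  276.7473295 ,  943.85231452])}
top {'camera_matrix': array([[498.62937182,   0.        , 325.06984023],
       [  0.        , 498.62937182, 192.13126955],
       [  0.        ,   0.        ,   1.        ]]), 'k1': -0.1267347465671623, 'R': array([[ 0.02855748, -0.99957922,  0.00508494],
       [-0.97670769, -0.0289856 , -0.21260744],
       [ 0.21266537,  0.00110504, -0.97712446]]), 't': array([  -9.96983492,  581.32083313, 1422.51046994])}
18.8 {'time_s': 0.1, 'joint_positions': array([-76.59324863,  36.05253734,   2.20281368,  86.98680936,
        -1.54724516,  57.08392619,  -1.14642337]), 'dq': array([-0.01731398, -0.09074641,  0.01208162, -0.04522372,  0.01886075,
        0.05787803,  0.0421145 ]), 'joint_torque': array([ 2.60078581e-03, -5.50790334e+01,  1.14743672e+00, -1.87117535e+01,
       -5.20963187e-02,  1.91285508e-02,  5.52427889e-05]), 'tcp_pos': array([191.7604799 , 620.47640411, 204.67762513]), 'orientation': array([-1.79906400e+02,  6.38916268e-04,  1.62822544e+02]), 'ft_force': array([ 0.08027892, -0.06134657,  0.4853366 ]), 'wrist_torque': array([ 0.02093343, -0.0214347 , -0.00777964]), 'grasp_force': 0.0, 'grip_width': 94.1078749245858}
```

View pics/scene0.png

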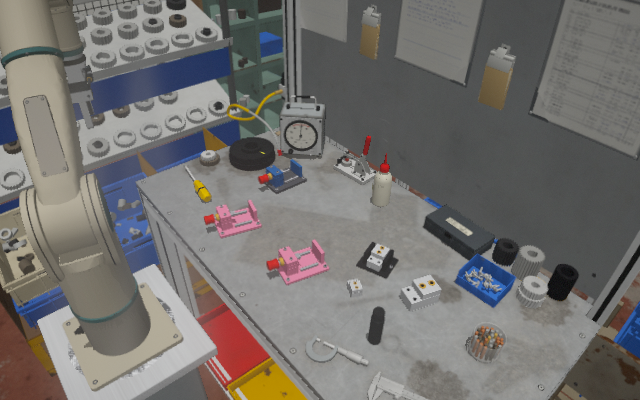

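View pics/top0.png

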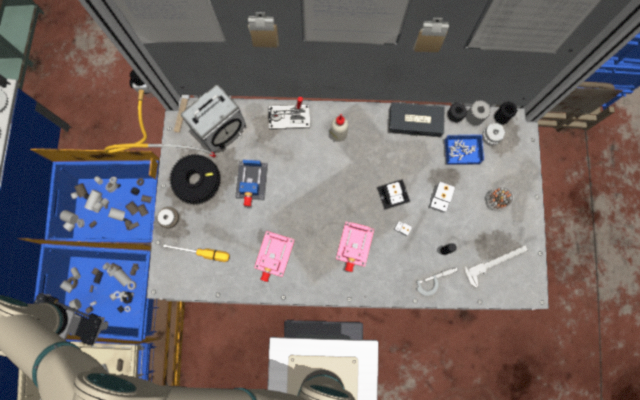

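The scene view shows the blue fixture at about (283,178) and the black cradle with the block at (377,258). The top view has the fixture at (252,180), its knob at (248,199) and the cradle at (394,194). Next I'll enlarge crops of both.

```bash
python3 - <<'E'
import cv2,numpy as np
t=cv2.imread("pics/top0.png");s=cv2.imread("pics/scene0.png")
def c(im,x,y,w,h,k=6): return cv2.resize(im[y:y+h,x:x+w],None,fx=k,fy=k,interpolation=cv2.INTER_CUBIC)
a=np.hstack([c(t,228,155,65,50),c(t,365,170,65,50)])
b=np.hstack([c(s,250,150,65,50),c(s,350,230,65,50)])
cv2.imwrite("pics/crop0.png",np.vstack([a,b]))
E
```

```text
(no output)
```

View pics/crop0.png

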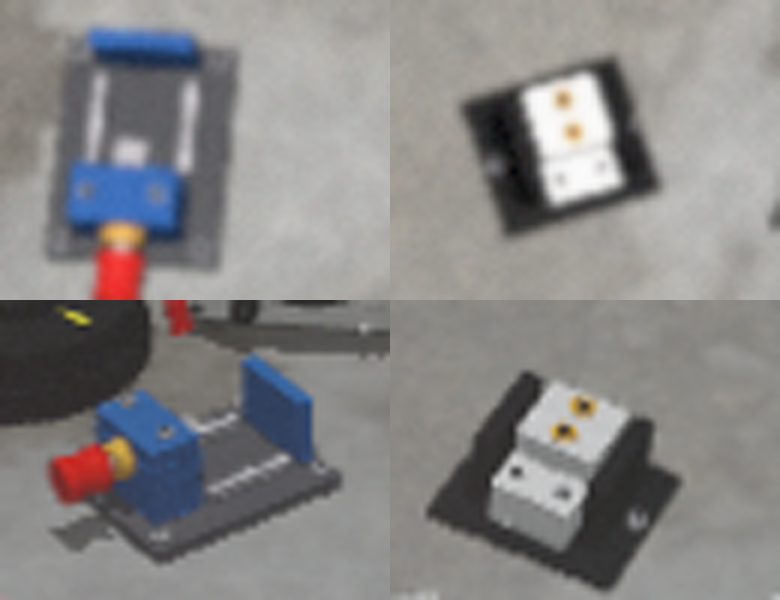

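```bash
cat > h.py <<'E'
import numpy as np
from scipy.optimize import least_squares
from station import env
CM={n:env.camera_model(n) for n in("scene","top")}
def proj(n,X):
    m=CM[n];c=np.atleast_2d(X)@m["R"].T+m["t"];s=c[:,:2]/c[:,2:]
    s=s*(1+m["k1"]*(s**2).sum(1,keepdims=True));K=m["camera_matrix"]
    return s*[K[0,0],K[1,1]]+K[:2,2]
def plane(n,uv,z):
    return least_squares(lambda p:(proj(n,[[p[0],p[1],z]])-uv).ravel(),[500,0]).x
def place(p,P):
    a=np.radians(p[2]);P=np.array(P,float);R=np.array([[np.cos(a),-np.sin(a)],[np.sin(a),np.cos(a)]])
    return np.c_[P[:,:2]@R.T+p[:2],P[:,2]]
def fit(obs,p0):
    f=lambda p:np.concatenate([(proj(n,place(p,P))-np.array(uv)).ravel() for n,P,uv in obs])
    r=least_squares(f,p0,loss="soft_l1");print(np.round(r.x,1),"\n",np.round(f(r.x).reshape(-1,2),1).tolist());return r.x
E
python3 - <<'E'
from h import *
def cr(pts,ox,oy,u0,v0): return [((x-ox+.5)/6-.5+u0,(y-oy+.5)/6-.5+v0) for x,y in pts]
F=[("top",[(-72,45,10),(-72,-45,10),(46,-45,10),(46,45,10),(-31,27,56),(-31,-27,56),(41,27,50),(41,-27,50)],
 cr([(48,258),(218,268),(240,48),(68,33),(75,165),(183,172),(92,30),(195,38)],0,0,228,155)),
("scene",[(-72,-45,10),(46,-45,10),(-61,27,56),(-31,27,56),(-31,-27,56),(-61,-27,56)],
 cr([(160,552),(342,472),(98,403),(137,392),(203,428),(165,441)],0,300,250,150))]
f=fit(F,[600,250,0])
T=[("top",[(38,43,6),(38,-43,6),(-38,-43,6),(-38,43,6)],cr([(465,103),(615,55),(662,188),(507,237)],390,0,365,170)),
("scene",[(-38,43,6),(-38,-43,6),(38,-43,6)],cr([(427,515),(607,590),(682,485)],390,300,350,230))]
c=fit(T,[550,-100,15])
B=[("top",[(28,18,42),(28,-18,42),(-8,-18,42),(-8,18,42)],cr([(520,88),(592,70),(612,148),(537,162)],390,0,365,170)),
("scene",[(28,18,42),(28,-18,42),(-8,18,42),(-8,-18,42),(-28,18,28),(-28,-18,28)],
 cr([(548,380),(633,410),(518,432),(598,465),(490,487),(577,512)],390,300,350,230))]
b=fit(B,[550,-100,15])
k=place(f,[(-87,0,39)]);print("knob",k,proj("top",k),proj("scene",k))
for n,uv,z in [("bottle","339 133",20),("gauge","447 249",100),("sd handle","213 255",14),("sd tip","165 246",14),("tyre","195 179",20),("pinkL","275 255",10),("pinkR","354 245",10),("toggle","289 117",10),("meter","222 135",0)]:
    print(n,plane("top",np.array(uv.split(),float),z).round())
E
```

```text
[637.6 236.9  -2.1] 
 [[-0.5, 0.0], [0.0, 0.2], [-0.2, 0.0], [0.0, 0.8], [-0.3, -0.5], [-0.6, -0.5], [-0.5, -0.4], [-0.1, -0.6], [0.1, 0.7], [0.8, 0.6], [-0.2, 1.2], [1.4, -0.2], [0.2, 1.6], [-1.7, 2.8]]
[ 593.2 -204.4   18.4] 
 [[-0.8, -0.0], [0.3, 0.2], [0.2, 0.9], [-0.2, 0.7], [-0.1, -0.7], [0.8, 0.3], [0.6, -1.0]]
[ 592.4 -204.5   19.2] 
 [[0.0, 1.0], [-0.8, 0.5], [-0.3, -1.5], [1.1, -0.3], [1.0, 0.1], [-0.3, 0.2], [-0.1, -0.1], [-0.3, -0.3], [0.6, -0.5], [-0.7, 0.8]]
knob [[550.66158008 240.00995217  39.        ]] [[247.63292073 201.47742423]] [[263.67508396 179.36671983]]
bottle [783. -31.]
gauge [ 417. -347.]
sd handle [388. 339.]
sd tip [410. 490.]
tyre [620. 412.]
pinkL [395. 152.]
pinkR [432. -85.]
toggle [835. 129.]
meter [773. 343.]
```

```bash
cat > go.py <<'E'
# usage: go.py x y z yaw [x y z yaw ...] -> shift cm + rotvec deg in current tool axes
import sys,numpy as np
from scipy.spatial.transform import Rotation as R
from station import env
s=env.read_state();R0=R.from_euler("xyz",s["orientation"],degrees=True)
print(round(s["time_s"],2),s["tcp_pos"].round(1),s["orientation"].round(1),"F",s["ft_force"].round(1),"w",round(s["grip_width"],1),"g",round(s["grasp_force"],1),"q",s["joint_positions"].round())
for a in np.array(sys.argv[1:],float).reshape(-1,4):
    d=R0.inv().apply(a[:3]-s["tcp_pos"])/10
    v=(R0.inv()*R.from_euler("xyz",[180,0,a[3]],degrees=True)).as_rotvec(degrees=True)
    print(a,"->",np.r_[d,v].round(2).tolist())
E
python3 go.py 550.7 240 160 177.9
```

```text
0.1 [191.8 620.5 204.7] [-179.9    0.   162.8] F [ 0.1 -0.1  0.5] w 94.1 g 0.0 q [-77.  36.   2.  87.  -2.  57.  -1.]
[550.7 240.  160.  177.9] -> [-45.53, -25.74, 4.51, -0.09, -0.01, -15.08]
```

Call:
send_rows --steps '[[[-45.5,-25.7,4.5,0,0,-15.1,0.8],[-45.5,-25.7,4.5,0,0,-15.1,0.8],[-45.5,-25.7,4.5,0,0,-15.1,0.8],[-45.5,-25.7,4.5,0,0,-15.1,0.8],[-45.5,-25.7,4.5,0,0,-15.1,0.8],[-45.5,-25.7,4.5,0,0,-15.1,0.8],[-45.5,-25.7,4.5,0,0,-15.1,0.8],[-45.5,-25.7,4.5,0,0,-15.1,0.8],[-45.5,-25.7,4.5,0,0,-15.1,0.8],[-45.5,-25.7,4.5,0,0,-15.1,0.8]]]'

```text
time_s: 1.35
tcp_pos: [551.7, 238.6, 159.8]
orientation: [-179.9, -0.0, 177.7]
ft_force: [-0.2, -0.7, 0.6]
grip_width: 75.4
grasp_force: 0.0
```

```bash
python3 go.py 550.7 240 80 177.9 550.7 240 21 177.9
```

```text
1.35 [551.7 238.6 159.8] [-179.9   -0.   177.7] F [-0.2 -0.7  0.6] w 75.4 g 0.0 q [-25.  35.  -2.  98.   2.  47.  60.]
[550.7 240.   80.  177.9] -> [0.1, 0.15, 7.98, -0.08, -0.03, -0.24]
[550.7 240.   21.  177.9] -> [0.1, 0.16, 13.88, -0.08, -0.03, -0.24]
```

Call:
send_rows --steps '[[[0.1,0.1,6,0,0,-0.2,0.7],[0.1,0.1,10,0,0,-0.2,0.6],[0.1,0.1,13,0,0,-0.2,0.6],[0.1,0.1,13.9,0,0,-0.2,0.6],[0.1,0.1,13.9,0,0,-0.2,0.6],[0.1,0.1,13.9,0,0,-0.2,0],[0.1,0.1,13.9,0,0,-0.2,0],[0.1,0.1,13.9,0,0,-0.2,0],[0.1,0.1,13.9,0,0,-0.2,0],[0.1,0.1,13.9,0,0,-0.2,0]]]'

```text
time_s: 2.6
tcp_pos: [550.1, 242.6, 22.0]
orientation: [180.0, 0.0, 178.1]
ft_force: [0.0, 0.5, 4.3]
grip_width: 23.3
grasp_force: 27.7
```

```bash
python3 go.py 520.2 241.1 21 177.9 519 241 21 177.9
```

```text
2.6 [550.1 242.6  22. ] [180.    0.  178.1] F [0.  0.5 4.3] w 23.3 g 27.7 q [-25.  46.  -2. 103.   3.  31.  59.]
[520.2 241.1  21.  177.9] -> [2.98, -0.24, 0.1, 0.04, 0.04, 0.21]
[519.  241.   21.  177.9] -> [3.1, -0.26, 0.1, 0.04, 0.04, 0.21]
```

Call:
send_rows --steps '[[[0.5,0,0,0,0,0,0],[1,0,0,0,0,0,0],[1.5,0,0,0,0,0,0],[2,0,0,0,0,0,0],[2.5,0,0,0,0,0,0],[3,0,0,0,0,0,0],[3.2,0,0,0,0,0,0],[3.2,0,0,0,0,0,0],[3.2,0,0,0,0,0,0],[3.2,0,0,0,0,0,0]]]'

```text
time_s: 3.85
tcp_pos: [520.1, 243.8, 22.0]
orientation: [179.9, 0.2, 178.1]
ft_force: [6.0, 0.4, 1.2]
grip_width: 23.1
grasp_force: 27.8
```

```bash
python3 go.py
```

```text
3.85 [520.1 243.8  22. ] [179.9   0.2 178.1] F [6.  0.4 1.2] w 23.1 g 27.8 q [-27.  45.  -2. 107.   3.  28.  58.]
```

Call:
send_rows --steps '[[[3.0,0,0,0,0,0,0],[3.0,0,0,0,0,0,0.3],[3.0,0,0,0,0,0,0.6],[3.0,0,0,0,0,0,0.6],[0,0,0,0,0,0,0.6],[0,0,0,0,0,0,0.6],[0,0,0,0,0,0,0.6],[0,0,0,0,0,0,0.6],[0,0,0,0,0,0,0.6],[0,0,0,0,0,0,0.6]]]'

```text
time_s: 5.1
tcp_pos: [517.4, 243.3, 21.5]
orientation: [-180.0, -0.0, 178.1]
ft_force: [-0.3, -1.5, 0.5]
grip_width: 56.2
grasp_force: 0.0
```

I got those rows wrong: they asked for 30 mm more pull from the current pose before returning. The measured force is now near zero, but I'll check the knob once I've gone up. Raising now.

Call:
send_rows --steps '[[[0,0,-5,0,0,0,0.6],[0,0,-10,0,0,0,0.8],[0,0,-15,0,0,0,1],[0,0,-15,0,0,0,1],[0,0,-15,0,0,0,1],[0,-6,-15,0,0,10,1],[0,-12,-15,0,0,20,1],[0,-18,-15,0,0,30,1],[0,-24,-15,0,0,40,1],[0,-24,-15,0,0,40,1]]]'

```text
time_s: 6.35
tcp_pos: [508.1, -2.5, 170.0]
orientation: [-179.7, -0.0, 137.6]
ft_force: [0.3, 0.7, -0.7]
grip_width: 94.1
grasp_force: 0.0
```

```bash
python3 - <<'E'
from station import env
import cv2,numpy as np
t=env.get_image("top")[:,:,::-1];s=env.get_image("scene")[:,:,::-1]
cv2.imwrite("pics/t1.png",t);cv2.imwrite("pics/s1.png",s)
c=lambda im,x,y:cv2.resize(im[y:y+60,x:x+65],None,fx=6,fy=6,interpolation=cv2.INTER_CUBIC)
cv2.imwrite("pics/c1.png",np.hstack([c(t,228,155),c(s,245,145)]))
E
python3 go.py 592.8 -202 150 109 592.8 -204.5 60 109
```

```text
6.45 [508.9   3.3 170.1] [-1.799e+02 -1.000e-01  1.381e+02] F [ 0.4  0.4 -0.7] w 93.9 g 0.0 q [-10.  28.   9. 111.  -6.  42.  51.]
[ 592.8 -202.   150.   109. ] -> [-19.96, -9.68, 1.99, -0.13, -0.1, 29.11]
[ 592.8 -204.5   60.   109. ] -> [-20.14, -9.85, 10.99, -0.13, -0.1, 29.11]
```

View pics/c1.png

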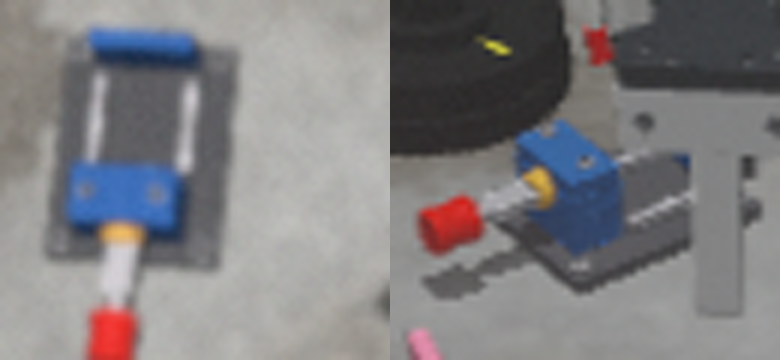

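The knob is out, with its rod visible from (115,240) to (115,310), and the tongue is gone from the nest. Next is the block.

Call:
send_rows --steps '[[[-5,-2.4,2,0,0,9,1],[-10,-4.8,2,0,0,18,1],[-15,-7.2,2,0,0,27,1],[-20,-9.7,2,0,0,29.1,1],[-20,-9.7,2,0,0,29.1,1],[-20,-9.7,2,0,0,29.1,1],[-20,-9.7,7,0,0,29.1,1],[-20,-9.7,9,0,0,29.1,1],[-20,-9.7,9,0,0,29.1,1],[-20,-9.7,9,0,0,29.1,1]]]'

```text
time_s: 7.7
tcp_pos: [594.9, -201.0, 82.3]
orientation: [179.9, 0.0, 109.1]
ft_force: [0.1, -0.2, 0.2]
grip_width: 94.3
grasp_force: 0.0
```

```bash
python3 - <<'E'
from station import env
import cv2,numpy as np
t=env.get_image("top")[:,:,::-1];s=env.get_image("scene")[:,:,::-1]
c=lambda im,x,y:cv2.resize(im[y:y+65,x:x+65],None,fx=6,fy=6,interpolation=cv2.INTER_CUBIC)
cv2.imwrite("pics/c2.png",np.hstack([c(t,365,155),c(s,345,215)]))
E
python3 go.py 592.8 -203.5 9 108.9
```

```text
7.8 [ 595.1 -201.9   82.8] [1.799e+02 1.000e-01 1.091e+02] F [-0.2  0.   0.4] w 93.8 g 0.0 q [  8.  43.  14.  97. -15.  41.  48.]
[ 592.8 -203.5    9.   108.9] -> [-0.07, -0.28, 7.38, 0.11, 0.06, 0.19]
```

View pics/c2.png

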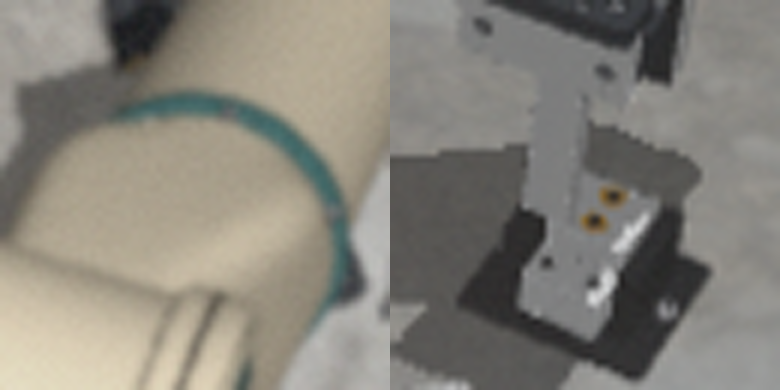

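The near finger stands in front of the step end, as it should. Descending and gripping.

Call:
send_rows --steps '[[[0,-0.3,2.5,0,0,0.2,1],[0,-0.3,5,0,0,0.2,1],[0,-0.3,6.6,0,0,0.2,1],[0,-0.3,7.3,0,0,0.2,1],[0,-0.3,7.3,0,0,0.2,1],[0,-0.3,7.3,0,0,0.2,0.4],[0,-0.3,7.3,0,0,0.2,0],[0,-0.3,7.3,0,0,0.2,0],[0,-0.3,7.3,0,0,0.2,0],[0,-0.3,7.3,0,0,0.2,0]]]'

```text
time_s: 9.05
tcp_pos: [591.4, -203.4, 8.6]
orientation: [180.0, 0.0, 108.8]
ft_force: [-0.3, -1.1, 2.4]
grip_width: 55.9
grasp_force: 29.9
```

```bash
python3 go.py 592.8 -203.5 60 108.9 615 60 80 87.9
```

```text
9.05 [ 591.4 -203.4    8.6] [180.    0.  108.8] F [-0.3 -1.1  2.4] w 55.9 g 29.9 q [  9.  49.  12.  99. -17.  33.  50.]
[ 592.8 -203.5   60.   108.9] -> [-0.06, 0.13, -5.14, 0.01, 0.01, -0.08]
[615.   60.   80.   87.9] -> [24.17, 10.74, -7.14, 0.01, 0.0, 20.92]
```

Call:
send_rows --steps '[[[0,0,-2,0,0,0,0],[0,0,-5,0,0,0,0],[0,0,-8,0,0,0,0],[0,0,-8,0,0,0,0],[5,2.2,-8,0,0,6,0],[10,4.4,-8,0,0,12,0],[15,6.6,-8,0,0,18,0],[20,9,-8,0,0,20.9,0],[24.2,10.7,-8,0,0,20.9,0],[24.2,10.7,-8,0,0,20.9,0]]]'

```text
time_s: 10.3
tcp_pos: [613.4, 66.8, 87.0]
orientation: [-179.9, -0.2, 88.4]
ft_force: [-0.4, -0.8, -1.2]
grip_width: 55.8
grasp_force: 29.9
```

```bash
python3 go.py 615 60 12 87.9 615 60 3.4 87.9
```

```text
10.3 [613.4  66.8  87. ] [-179.9   -0.2   88.4] F [-0.4 -0.8 -1.2] w 55.8 g 29.9 q [-22.  44.  22.  99. -23.  42.  10.]
[615.   60.   12.   87.9] -> [-0.7, 0.2, 7.5, -0.15, -0.18, 0.5]
[615.   60.    3.4  87.9] -> [-0.7, 0.2, 8.36, -0.15, -0.18, 0.5]
```

Call:
send_rows --steps '[[[0,0,2,0,0,0,0],[0,0,4,0,0,0,0],[0,0,6,0,0,0,0],[0,0,7,0,0,0,0],[0,0,7.7,0,0,0,0],[0,0,8,0,0,0,0],[0,0,8.1,0,0,0,0],[0,0,8.2,0,0,0,0],[0,0,8.2,0,0,0,0],[0,0,8.2,0,0,0,0]]]'

```text
time_s: 11.55
tcp_pos: [614.6, 60.3, 6.7]
orientation: [180.0, -0.0, 87.9]
ft_force: [-0.4, 0.5, -1.3]
grip_width: 56.0
grasp_force: 29.9
```

```bash
python3 go.py 615 60 3 87.9
```

```text
11.55 [614.6  60.3   6.7] [180.   -0.   87.9] F [-0.4  0.5 -1.3] w 56.0 g 29.9 q [-19.  50.  19. 101. -26.  34.  13.]
[615.   60.    3.   87.9] -> [-0.02, 0.04, 0.37, 0.02, -0.01, 0.03]
```

Call:
send_rows --steps '[[[0,0,0.2,0,0,0,0],[0,0,0.3,0,0,0,0],[0,0,0.4,0,0,0,0],[0,0,0.42,0,0,0,0],[0,0,0.42,0,0,0,0],[0,0,0.42,0,0,0,0.7],[0,0,0.42,0,0,0,0.8],[0,0,0.42,0,0,0,0.9],[0,0,0.42,0,0,0,0.9],[0,0,0.42,0,0,0,0.9]]]'

```text
time_s: 12.8
tcp_pos: [614.5, 60.2, 2.2]
orientation: [-180.0, 0.0, 87.9]
ft_force: [-0.3, 0.0, 0.4]
grip_width: 84.5
grasp_force: 0.0
```

```bash
python3 go.py 614.6 60.3 75 87.9 614.6 60.3 75 177.9 618.6 60.1 75 177.9
```

```text
12.8 [614.5  60.2   2.2] [-180.     0.    87.9] F [-0.3  0.   0.4] w 84.5 g 0.0 q [-19.  50.  19. 101. -26.  33.  13.]
[614.6  60.3  75.   87.9] -> [0.01, 0.01, -7.28, -0.0, 0.0, 0.02]
[614.6  60.3  75.  177.9] -> [0.01, 0.01, -7.28, -0.0, 0.0, -89.98]
[618.6  60.1  75.  177.9] -> [0.01, 0.41, -7.28, -0.0, 0.0, -89.98]
```

Call:
send_rows --steps '[[[0,0,-3,0,0,0,0.9],[0,0,-6,0,0,0,0.9],[0,0.4,-7.3,0,0,-10,0.9],[0,0.4,-7.3,0,0,-20,0.9],[0,0.4,-7.3,0,0,-30,0.9],[0,0.4,-7.3,0,0,-40,0.9],[0,0.4,-7.3,0,0,-50,0.9],[0,0.4,-7.3,0,0,-60,0.9],[0,0.4,-7.3,0,0,-70,0.9],[0,0.4,-7.3,0,0,-80,0.9]]]'

```text
time_s: 14.05
tcp_pos: [618.4, 59.9, 75.2]
orientation: [-180.0, -0.0, 168.2]
ft_force: [-0.0, 0.1, -0.9]
grip_width: 84.6
grasp_force: 0.0
```

Call:
send_rows --steps '[[[0,0,0,0,0,-10,0.9],[0,0,0,0,0,-10,0.9],[0,0,0,0,0,-10,0.9],[0,0,0,0,0,-10,0.9],[0,0,0,0,0,-10,0.9],[0,0,0,0,0,-10,0.9],[0,0,0,0,0,-10,0.9],[0,0,0,0,0,-10,0.9],[0,0,0,0,0,-10,0.9],[0,0,0,0,0,-10,0.9]]]'

```text
time_s: 15.3
tcp_pos: [618.4, 60.1, 75.2]
orientation: [180.0, -0.0, 177.9]
ft_force: [-0.6, -0.6, 0.3]
grip_width: 84.6
grasp_force: 0.0
```

```bash
python3 - <<'E'
from station import env
import cv2
s=env.get_image("scene")[:,:,::-1]
cv2.imwrite("pics/s3.png",cv2.resize(s[130:250,230:390],None,fx=5,fy=5,interpolation=cv2.INTER_CUBIC))
E
python3 go.py 618.6 60.1 13 177.9
```

```text
15.35 [618.4  60.1  75.3] [180.   -0.  177.9] F [-0.5  0.3  0.9] w 84.7 g 0.0 q [-6. 43. -3. 98.  3. 39. 77.]
[618.6  60.1  13.  177.9] -> [-0.02, 0.01, 6.23, 0.0, -0.0, 0.02]
```

View pics/s3.png

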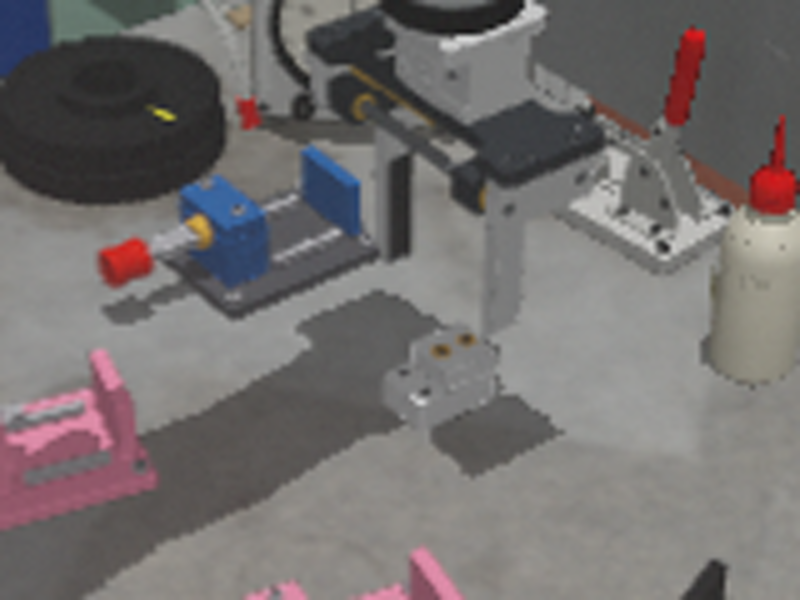

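The block lies flat on the bench with its low step towards the knob side, around (440,375), and the tool is over it. Gripping by the sides.

Call:
send_rows --steps '[[[0,0,2,0,0,0,0.9],[0,0,4,0,0,0,0.9],[0,0,5.5,0,0,0,0.9],[0,0,6.2,0,0,0,0.9],[0,0,6.2,0,0,0,0.9],[0,0,6.2,0,0,0,0.5],[0,0,6.2,0,0,0,0.3],[0,0,6.2,0,0,0,0],[0,0,6.2,0,0,0,0],[0,0,6.2,0,0,0,0]]]'

```text
time_s: 16.6
tcp_pos: [618.5, 60.0, 13.3]
orientation: [180.0, 0.0, 177.9]
ft_force: [0.7, -1.1, 0.6]
grip_width: 37.9
grasp_force: 1.2
```

```bash
python3 go.py 618.6 60.1 73 177.9 641.6 239 85 177.9
```

```text
16.6 [618.5  60.   13.3] [180.    0.  177.9] F [ 0.7 -1.1  0.6] w 37.9 g 1.2 q [-7. 48. -3. 99.  3. 33. 77.]
[618.6  60.1  73.  177.9] -> [-0.01, 0.01, -5.97, 0.0, 0.01, 0.02]
[641.6 239.   85.  177.9] -> [-1.66, 17.97, -7.17, 0.0, 0.01, 0.02]
```

Call:
send_rows --steps '[[[0,0,0,0,0,0,0],[0,0,-2,0,0,0,0],[0,0,-5,0,0,0,0],[0,0,-7.2,0,0,0,0],[-0.4,4,-7.2,0,0,0,0],[-0.8,8,-7.2,0,0,0,0],[-1.2,12,-7.2,0,0,0,0],[-1.6,16,-7.2,0,0,0,0],[-1.7,18,-7.2,0,0,0,0],[-1.7,18,-7.2,0,0,0,0]]]'

```text
time_s: 17.85
tcp_pos: [641.5, 240.8, 85.7]
orientation: [180.0, -0.0, 178.1]
ft_force: [-0.7, -0.5, -0.5]
grip_width: 36.1
grasp_force: 30.0
```

Call:
send_rows --steps '[[[0,0,0,0,0,0,0],[0,0,0,0,0,0,0],[0,0,0,0,0,0,0],[0,0,0,0,0,0,0],[0,0,0,0,0,0,0],[0,0,0,0,0,0,0],[0,0,0,0,0,0,0],[0,0,0,0,0,0,0],[0,0,0,0,0,0,0],[0,0,0,0,0,0,0]]]'

```text
time_s: 19.1
tcp_pos: [642.0, 239.3, 85.3]
orientation: [-180.0, -0.0, 177.9]
ft_force: [0.4, -0.6, -2.0]
grip_width: 35.6
grasp_force: 30.0
```

```bash
python3 - <<'E'
from station import env
import cv2,numpy as np
t=env.get_image("top")[:,:,::-1];s=env.get_image("scene")[:,:,::-1]
c=lambda im,x,y:cv2.resize(im[y:y+60,x:x+66],None,fx=6,fy=6,interpolation=cv2.INTER_CUBIC)
cv2.imwrite("pics/c4.png",np.hstack([c(t,228,150),c(s,250,140)]))
E
python3 go.py 641.6 239.1 60 177.9
```

```text
19.2 [642.  239.3  85.2] [180.   -0.  177.9] F [ 0.  -0.6 -1.6] w 36.1 g 30.0 q [-22.  46.  -1.  87.   1.  47.  64.]
[641.6 239.1  60.  177.9] -> [0.03, -0.02, 2.52, 0.0, -0.0, 0.02]
```

View pics/c4.png

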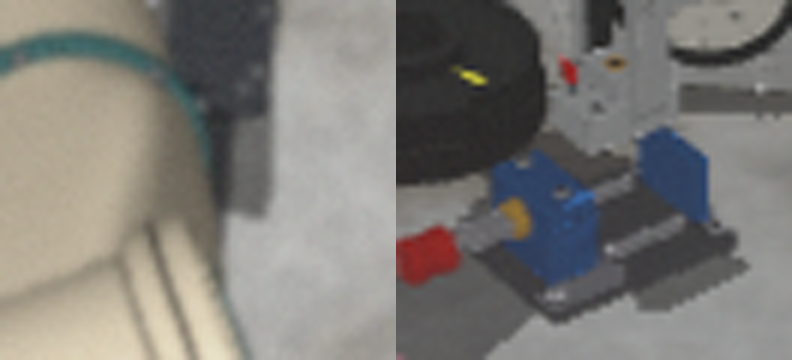

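```bash
python3 - <<'E'
from h import *
b=[638,239.45,-2.1]
print(proj("scene",place(b,[(-28,-18,71.9),(-28,18,71.9),(-28,18,93.9)])).round(1), "obs 285.2 165.8 / 276.2 162.8 / 275.7 157.5")
for p in ([637.6,236.9,-2.1],[637.6,239.3,-2.1],[640,239.3,-2.1]):
    print(p,proj("scene",place(p,[(-31,-27,56),(-31,27,56),(46,-45,10),(-72,-45,10),(31,27,50),(41,-27,50)])).round(1).tolist())
# observed in this crop
print([(round(250+(x-396)/6,1),round(140+y/6,1)) for x,y in [(600,208),(538,150),(738,235),(555,312),(640,135),(709,158)]])
E
```

```text
[[282.2 166.1]
 [275.6 161. ]
 [275.3 155. ]] obs 285.2 165.8 / 276.2 162.8 / 275.7 157.5
[637.6, 236.9, -2.1] [[283.6, 172.5], [273.8, 164.7], [307.3, 178.9], [276.4, 192.2], [290.1, 159.9], [302.6, 166.4]]
[637.6, 239.3, -2.1] [[283.1, 172.2], [273.4, 164.4], [306.9, 178.5], [275.9, 191.9], [289.7, 159.6], [302.1, 166.0]]
[640, 239.3, -2.1] [[283.8, 171.9], [274.0, 164.2], [307.4, 178.3], [276.5, 191.6], [290.3, 159.4], [302.7, 165.8]]
[(284.0, 174.7), (273.7, 165.0), (307.0, 179.2), (276.5, 192.0), (290.7, 162.5), (302.2, 166.3)]
```

Call:
send_rows --steps '[[[0,0,0.5,0,0,0,0],[0,0,1,0,0,0,0],[0,0,1.4,0,0,0,0],[0,0,1.7,0,0,0,0],[0,0,2,0,0,0,0],[0,0,2.2,0,0,0,0],[0,0,2.4,0,0,0,0],[0,0,2.6,0,0,0,0],[0,0,2.6,0,0,0,0],[0,0,2.6,0,0,0,0]]]'

```text
time_s: 20.45
tcp_pos: [642.0, 239.3, 59.3]
orientation: [180.0, 0.0, 177.9]
ft_force: [-0.2, 0.4, -0.2]
grip_width: 35.6
grasp_force: 30.0
```

Call:
send_rows --steps '[[[0,0,0.5,0,0,0,0],[0,0,1,0,0,0,0],[0,0,1.5,0,0,0,0],[0,0,2,0,0,0,0],[0,0,2.4,0,0,0,0],[0,0,2.7,0,0,0,0],[0,0,3,0,0,0,0],[0,0,3.2,0,0,0,0],[0,0,3.2,0,0,0,0],[0,0,3.2,0,0,0,0]]]'

```text
time_s: 21.7
tcp_pos: [642.1, 239.3, 27.4]
orientation: [180.0, 0.0, 177.9]
ft_force: [0.8, 0.8, -2.2]
grip_width: 35.9
grasp_force: 30.0
```

Call:
send_rows --steps '[[[0,0,0.15,0,0,0,0],[0,0,0.25,0,0,0,0],[0,0,0.35,0,0,0,0],[0,0,0.4,0,0,0,0],[0,0,0.43,0,0,0,0],[0,0,0.43,0,0,0,0],[0,0,0.43,0,0,0,0],[0,0,0.43,0,0,0,0],[0,0,0.43,0,0,0,0],[0,0,0.43,0,0,0,0]]]'

```text
time_s: 22.95
tcp_pos: [641.9, 239.3, 23.3]
orientation: [-180.0, -0.0, 177.9]
ft_force: [-2.7, -0.4, 5.4]
grip_width: 35.7
grasp_force: 30.0
```

The block is on the floor: 5 N upward at the expected height. Releasing and rising.

Call:
send_rows --steps '[[[0,0,0,0,0,0,0.45],[0,0,0,0,0,0,0.55],[0,0,0,0,0,0,0.6],[0,0,0,0,0,0,0.6],[0,0,-2,0,0,0,0.6],[0,0,-5,0,0,0,0.6],[0,0,-9,0,0,0,0.6],[0,0,-13,0,0,0,0.6],[4,0,-13,0,0,0,0.6],[9,0,-13,0,0,0,0.6]]]'

```text
time_s: 24.2
tcp_pos: [552.5, 242.8, 155.0]
orientation: [179.9, 0.2, 177.8]
ft_force: [0.3, 0.7, 0.4]
grip_width: 56.9
grasp_force: 0.0
```

```bash
python3 go.py 517 243.6 150 177.9 517 243.6 24 177.9
```

```text
24.2 [552.5 242.8 155. ] [179.9   0.2 177.8] F [0.3 0.7 0.4] w 56.9 g 0.0 q [-25.  35.  -2.  98.   1.  47.  60.]
[517.  243.6 150.  177.9] -> [3.55, -0.05, 0.49, 0.11, 0.21, -0.05]
[517.  243.6  24.  177.9] -> [3.6, -0.07, 13.09, 0.11, 0.21, -0.05]
```

Call:
send_rows --steps '[[[3.4,-0.1,0.5,0,0,0,0.6],[3.4,-0.1,0.5,0,0,0,0.6],[3.4,-0.1,0.5,0,0,0,0.6],[3.4,-0.1,3,0,0,0,0.6],[3.4,-0.1,5,0,0,0,0.6],[3.4,-0.1,6,0,0,0,0.6],[3.4,-0.1,6,0,0,0,0.6],[3.4,-0.1,6,0,0,0,0.6],[3.4,-0.1,6,0,0,0,0.6],[3.4,-0.1,6,0,0,0,0.6]]]'

```text
time_s: 25.45
tcp_pos: [518.3, 243.0, 93.5]
orientation: [180.0, 0.0, 177.9]
ft_force: [0.5, 0.7, 0.1]
grip_width: 56.5
grasp_force: 0.0
```

```bash
python3 - <<'E'
from station import env
import cv2,numpy as np
t=env.get_image("top")[:,:,::-1];s=env.get_image("scene")[:,:,::-1]
c=lambda im,x,y:cv2.resize(im[y:y+60,x:x+66],None,fx=6,fy=6,interpolation=cv2.INTER_CUBIC)
cv2.imwrite("pics/c5.png",np.hstack([c(t,228,150),c(s,250,145)]))
E
python3 go.py 519 243.7 22 177.9
```

```text
25.55 [518.2 242.9  93.3] [180.    0.  177.9] F [-0.9 -0.2  0.4] w 56.5 g 0.0 q [-27.  38.  -1. 106.   2.  36.  59.]
[519.  243.7  22.  177.9] -> [-0.08, 0.08, 7.13, 0.02, 0.03, 0.02]
```

View pics/c5.png

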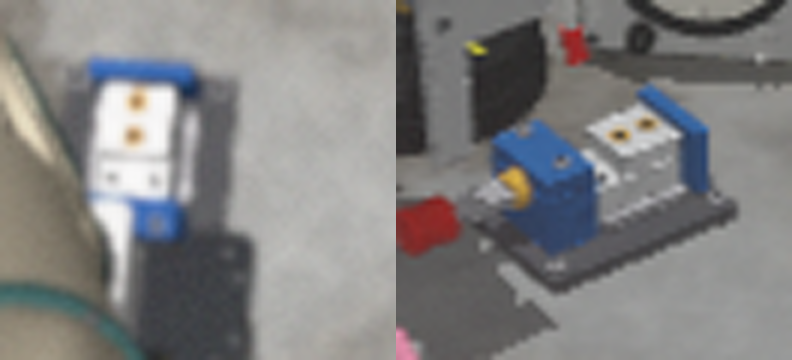

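The block sits flat in the nest, with its step against the housing and the plugs towards the back stop; the knob is still out. Now the knob.

Call:
send_rows --steps '[[[-0.1,0.1,3,0,0,0,0.6],[-0.1,0.1,5.5,0,0,0,0.6],[-0.1,0.1,7.1,0,0,0,0.6],[-0.1,0.1,7.1,0,0,0,0.6],[-0.1,0.1,7.1,0,0,0,0.6],[-0.1,0.1,7.1,0,0,0,0.2],[-0.1,0.1,7.1,0,0,0,0],[-0.1,0.1,7.1,0,0,0,0],[-0.1,0.1,7.1,0,0,0,0],[-0.1,0.1,7.1,0,0,0,0]]]'

```text
time_s: 26.8
tcp_pos: [519.1, 243.8, 22.2]
orientation: [180.0, 0.0, 177.9]
ft_force: [-0.2, -0.8, 2.1]
grip_width: 23.0
grasp_force: 28.2
```

```bash
python3 go.py
```

```text
26.8 [519.1 243.8  22.2] [180.    0.  177.9] F [-0.2 -0.8  2.1] w 23.0 g 28.2 q [-27.  45.  -1. 107.   2.  28.  58.]
```

Call:
send_rows --steps '[[[-0.5,0,0,0,0,0,0],[-1,0,0,0,0,0,0],[-1.5,0,0,0,0,0,0],[-2,0,0,0,0,0,0],[-2.5,0,0,0,0,0,0],[-2.9,0,0,0,0,0,0],[-3.1,0,0,0,0,0,0],[-3.2,0,0,0,0,0,0],[-3.2,0,0,0,0,0,0],[-3.2,0,0,0,0,0,0]]]'

```text
time_s: 28.05
tcp_pos: [549.1, 242.6, 22.1]
orientation: [-180.0, -0.2, 177.9]
ft_force: [-2.6, -1.5, 7.6]
grip_width: 23.2
grasp_force: 28.1
```

Call:
send_rows --steps '[[[0,0,0,0,0,0,0.3],[0,0,0,0,0,0,0.6],[0,0,0,0,0,0,0.6],[0,0,0,0,0,0,0.6],[0,0,-3,0,0,0,0.6],[0,0,-7,0,0,0,0.6],[0,0,-12,0,0,0,0.6],[0,0,-16,0,0,0,0.6],[2,0,-16,0,0,0,0.6],[4,0,-16,0,0,0,0.6]]]'

```text
time_s: 29.3
tcp_pos: [510.8, 244.1, 182.6]
orientation: [180.0, 0.1, 177.9]
ft_force: [0.2, 0.3, -0.0]
grip_width: 56.7
grasp_force: 0.0
```

Call:
send_rows --steps '[[[2,-3,0,0,0,0,0.6],[3,-8,0,0,0,0,0.6],[3,-13,0,0,0,0,0.6],[3,-18,0,0,0,0,0.6],[3,-23,0,0,0,0,0.6],[3,-23,0,0,0,0,0.6],[3,-23,0,0,0,0,0.6],[3,-23,0,0,0,0,0.6],[3,-23,0,0,0,0,0.6],[3,-23,0,0,0,0,0.6]]]'

```text
time_s: 30.55
tcp_pos: [472.7, 16.1, 181.9]
orientation: [180.0, -0.0, 178.0]
ft_force: [0.3, 0.1, 0.4]
grip_width: 56.4
grasp_force: 0.0
```

```bash
python3 - <<'E'
from station import env
import cv2,numpy as np
t=env.get_image("top")[:,:,::-1];s=env.get_image("scene")[:,:,::-1]
c=lambda im,x,y:cv2.resize(im[y:y+60,x:x+66],None,fx=6,fy=6,interpolation=cv2.INTER_CUBIC)
cv2.imwrite("pics/c6.png",np.hstack([c(t,228,150),c(s,250,145)]))
E
python3 go.py
```

```text
30.65 [472.7  15.7 181.9] [180.  -0. 178.] F [-0.4  0.2 -0.2] w 56.2 g 0.0 q [ -4.  24.  -2. 116.   1.  41.  82.]
```

View pics/c6.png

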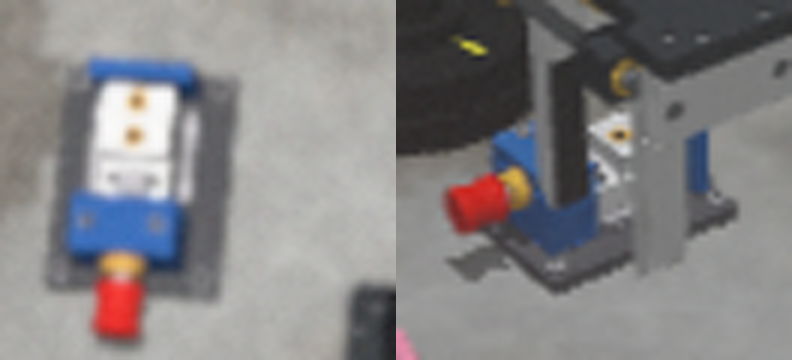

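The knob is back in its starting position, red from (122,278) in the top crop as before. The tongue lies over the step at (132,180), and the arm is clear. Handing in.

```bash
python3 -c "
from station import env
print(env.finish_job())"
```

```text
the job is handed in; nothing more can be done
None
```

I handed the job in at about 31 s: the block sits flat in the nest with its low step under the tongue, the knob is home, and the arm is clear. I don't know the verdict, because the hand-in call returned no result.

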